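# Lower the probe arm onto the sample

## Robot

A 7-joint arm with a two-finger parallel gripper is mounted at the origin on the work surface. World frame = base frame: x ahead of the robot, y to its left, z up, the work surface at z = 0. Lengths are in m, angles in rad, forces in N, time in s.
With the tool pointing down it reaches from about 0.4 to 0.85 m from the base axis. Payload 10.4 kg.
Tool frame: the origin (TCP) lies at the very end of the fingers, on their centre line; the grasp point (between the pads) lies manip.hold_point_z behind it (manip.hold_point_z is the distance from the TCP to the grasp point, in m); z points along the fingers, y is the direction in which the jaws open and shut (so a half turn about z gives the same grasp; the last joint's range is limited). The gripper opens to 85 mm and grips with 20 to 120 N. Pads are 22 mm wide; open, the fingers measure 114 mm over their backs; the gripper's body (76 mm by 85 mm) begins 54 mm behind the grasp point. The pads swing forward as they close: fully open they stand 13 mm farther back than shut.
Start: joints at [1.3, 0.332, -0.065, 1.46, 0.022, 1.35, -0.088], TCP at [0.153, -0.606, 0.231] pointing down, gripper open.
Joint ranges: [-2.6, 2.6], [-0.5, 2.12], [-1.47, 1.34], [0.16, 2.42], [-1.27, 4.41], [0.06, 2.06], [-2.6, 2.6]. Speed limits (rad/s): [2.22, 2.22, 2.79, 2.79, 3.14, 3.14, 3.14].

## Interface

Orientations are given as a unit quaternion [x, y, z, w].
In Python, from workcell import manip gives the robot as it stands.
- The arm moves only by the tool jog_arm, never from a script. Its arguments are lists of equal length, an entry for each row: "translation": the shift along the world's x, y, z in mm, a list of three; "turn": the turn about the world's z in degrees. In form: {"translation": [[x, y, z], ...], "turn": [turn, ...]}. A call has 1 to 12 rows; each row is the pose to reach, as a shift and turn from the pose measured when the call began; what a row does not reach only later rows make up. A row lasts 1/12 s, in which the tool goes at most 41.7 mm and 7.16 degrees, less where a joint would pass 70% of its speed; a pose out of reach is approached as far as the arm can. A call with a gripper value outside its range is refused whole. "grip" is the finger opening in mm, from 0 to 85.4, set as the call begins (left out, the last holds). The fingers move at their own pace and stop on an object; "grip_force" is the grip in N (left out, the last holds). Time passes only in rows, so rows that repeat a pose let the fingers close. It gives the time, the measured TCP pose, the force and the opening at its end, in the units of the state.
- manip.get_obs(): the state, without advancing time (a new reading comes with each control period).
- manip.camera(name): name is "scene" or "top" or "wrist"; returns a dict with "frame" (480x640x3 uint8, red, green, blue), "mtx" (3x3 intrinsics, pixels), "k1" (the pictures are not rectified: a ray, as slopes to the right and down, at radius r is drawn at 1 + k1 r^2 times it, then the intrinsics apply), "pose" (4x4, takes a point from camera to world coordinates). Camera axes: x right, y down, z forward; pixel columns grow to the right and rows downward; lengths in m; the calibration is good to about 2 mm. A picture is of the moment at which its call begins. There is no depth.
- manip.hand_in(): hands the job in, once; it reports no verdict.
Trained networks look in a picture, given as the dict that the camera call returned (one of the last four; its "shot" number tells which), for a name from the list of things; names that differ only in an ending like _2 or _b are one class to them, and where a whole thing is asked for, a point or a joint stands for the part that bears it (a point fixed in the world has none). Each returns a list of dicts, best first, with "confidence" (0 to 1); they miss things now and then, are a little off and sometimes report something else, mostly with a low value. They report only what shows in the picture. A call takes as long as a camera call. They do not tell look-alikes from the thing itself.
- manip.outline_of(picture, label): "mask" (480x640 bool, what is visible of it) and "extent" ([left, top, right, bottom] in pixels, round what is visible of it).
- manip.pinpoint(picture, label): "at" ([column, row] in pixels: a listed point, or the origin of a listed thing).
The state is a dict: "clock": time; "joint_pos": joint angles; "joint_velocities": joint speeds; "tau": joint torques, N m; "position": TCP position; "ee_rot": TCP orientation; "ft_force": force on the tool from outside, world axes, zero at the start; "torque": the same for the moment, N m; "grip_width": opening from 0.0 (shut) to 1.0 (fully open).
Only numpy, scipy, OpenCV 4.12 (cv2) and the standard library are available. Lean on these libraries where they do the work, as an engineer would, in place of code of your own. Each camera call takes 0.05 s, during which the arm holds its last target. There are 200 camera calls.

## Task

The probe arm on the black stand is held up by a ratchet. Press the red thumb pad of the pawl fully down so that the pawl comes free of the teeth, then push the arm's blue crossbar down, easing it without slamming, until the arm is fully down and its white probe rests on the sample disc. Only press and push: leave the pawl free, do not raise the arm, and do not lift or shift the sample disc or any of the other things standing about.

Things in the scene. Friction and masses are not known exactly. Their poses are not given: they have to be found in the camera images.
- stand: Fixed black probe stand; base plate 300 x 170 x 18 mm, reaching 170 mm to its -x and 130 mm to its +x of the origin; two aluminium cheeks 168 mm high (x -25 to +74, y within 21 mm). Origin on the table below the arm's hinge (axis along y, 125 mm up); z up. The arm reaches to the stand's -x, the pawl's pad lies to its +x, both at y = 0. Place and heading vary.
- pawl (a joint): Steel ratchet pawl, a rocker on the stand: 0 = its nose is down between the teeth (arm locked against going down), 0.40 rad = thumb pad fully down, nose clear of the teeth. Free of the teeth from about 0.2. It has a stiff pivot (about 4 N at the pad) and stays where it is left.
- pawl_pad (a point): Centre of the top of the red thumb pad, 36 mm (stand x) by 40 mm (y). Pawl at 0: level, 112 mm to the stand's +x, 186 mm above the table. It turns about the pawl's pivot (axis along y, 60 mm to the stand's +x, 161 mm up), so fully down it is about 22 mm lower and 6 mm further out. Free space below it to the base plate.
- probe_arm (a joint): White hinged arm with a steel toothed sector. 0 = fully up (0.65 rad above level), 0.65 = fully down, level, on its stop. It starts between 0.02 and 0.15; with the pawl in, a tooth blocks it at about 0.20. Its hinge is stiff: it stays where it is left and takes 1 to 6 N at the bar to push down once the pawl is free.
- bar (a point): Centre of the blue crossbar at the arm's end: round, 18 mm in diameter, 70 mm long along the stand's y, 140 mm from the hinge axis. At joint value q it is 140*cos(0.65-q) mm to the stand's -x of the hinge and 140*sin(0.65-q) mm above it; fully down its centre is 125 mm above the table.
- probe_tip (a point): Tip of the white sprung probe carried under the arm, 80 mm from the hinge; it yields up to 8 mm under 1 to 2 N and meets the sample just before the arm is fully down.
- sample: Loose steel-rimmed sample disc with a dark face, 56 mm in diameter, 8 mm thick, origin at the centre of its underside. It lies between four low brass pins on a round aluminium stage on the stand (stage top 46 mm above the table, 80 mm on the stand's -x side of the hinge) and must stay there.
- spare: Bystander: spare disc with a brass rim, 56 mm in diameter, 8 mm thick, on the base plate. Origin under its centre.
- vial: Bystander: small amber vial, 26 mm in diameter, 42 mm tall, on a corner of the base plate. Origin under its centre.
- wash_bottle: Bystander: white bottle with red cap, 56 mm in diameter, 120 mm tall, on the table. Origin under its centre.
- jar: Bystander: glass jar with white cap, 60 mm in diameter, 70 mm tall, on the table. Origin under its centre.
- weight: Bystander: brass weight with a knob, 32 mm in diameter, 47 mm tall, on the table. Origin under its centre.
- driver: Bystander: screwdriver lying on the table, about 200 mm long.
Mind the look-alikes: they are no part of the job. What is shaped like the sample but purple or turquoise is not meant.

How it is judged:
By the outcome, as a careful person would: the job done as asked, in the order asked, and still so for the second after the job is handed in, with the robot touching nothing.
It also fails if it takes over 38 s, if anything falls off the work surface, if the arm or the gripper's body presses on something with over 40 N, if the wrist force passes 120 N, or if a joint passes its speed limit or range.

## Working session

There is one attempt and no reset: what is moved stays moved. The work goes in short steps, Python scripts to look and compute and a tool call to move; the robot and the scene stay as the last step left them, time stands still between calls to the robot, and variables do not carry over. Pictures are saved under pics/ and viewed, about 8 in all and at most 12, crops included, and the job is handed in when it is done.

Besides the shell and the picture viewer there is one more tool, called after "Request:" as a command line: name --pt "numbers of a row" for each row, then --argument value for the rest. jog_arm: Moves the arm, as the interface text tells. Its arguments: {"type":"object","properties":{"translation":{"type":"array"},"turn":{"type":"array"},"grip":{"type":"number"},"grip_force":{"type":"number"}},"required":["translation","turn"]}

```bash
mkdir -p pics
cat > h.py <<'E'
import numpy as np, cv2
from workcell import manip
def ray(p,px):
    m=p["mtx"]; k=p["k1"]
    d=np.array([(px[0]-m[0,2])/m[0,0],(px[1]-m[1,2])/m[1,1]]); s=d.copy()
    for _ in range(30): s=d/(1+k*(s@s))
    T=p["pose"]; v=T[:3,:3]@np.array([s[0],s[1],1]); return T[:3,3],v/np.linalg.norm(v)
def proj(p,X):
    T=p["pose"]; c=T[:3,:3].T@(np.array(X)-T[:3,3]); s=c[:2]/c[2]; s=s*(1+p["k1"]*(s@s))
    return p["mtx"][:2,:2]@s+p["mtx"][:2,2]
def tri(obs):
    A=np.zeros((3,3));b=np.zeros(3)
    for p,px in obs:
        o,v=ray(p,px);M=np.eye(3)-np.outer(v,v);A+=M;b+=M@o
    return np.linalg.solve(A,b)
def atz(p,px,z):
    o,v=ray(p,px); return o+v*(z-o[2])/v[2]
E
python3 - <<'E'
from h import *
P={n:manip.camera(n) for n in("scene","top","wrist")}
for n in P: cv2.imwrite(f"pics/{n}0.png",P[n]["frame"][:,:,::-1])
for n in P:
  print(n,P[n]["pose"][:3,3].round(3))
  for l in("stand","pawl_pad","bar","probe_tip","sample","spare","vial","wash_bottle","jar","weight","driver"):
    print(n,l,[(np.round(d["at"]).tolist(),round(d["confidence"],2)) for d in manip.pinpoint(P[n],l)][:3])
o=manip.get_obs();print(o["position"],o["ee_rot"],o["ft_force"],manip.hold_point_z)
E
```

```text
scene [1.241 0.294 1.023]
scene stand [([330.0, 258.0], 0.61)]
scene pawl_pad [([350.0, 176.0], 0.88)]
scene bar [([318.0, 249.0], 0.74)]
scene probe_tip [([316.0, 272.0], 0.51)]
scene sample [([322.0, 278.0], 0.93), ([394.0, 279.0], 0.78), ([392.0, 310.0], 0.77)]
scene spare [([365.0, 232.0], 0.61)]
scene vial [([286.0, 293.0], 0.6)]
scene wash_bottle [([490.0, 291.0], 0.88)]
scene jar [([467.0, 353.0], 0.89)]
scene weight [([166.0, 230.0], 0.63)]
scene driver [([216.0, 180.0], 0.51)]
top [0.422 0.009 1.116]
top stand [([305.0, 267.0], 0.78)]
top pawl_pad [([316.0, 312.0], 0.73)]
top bar [([304.0, 202.0], 0.86), ([316.0, 308.0], 0.43), ([164.0, 304.0], 0.23)]
top probe_tip [([296.0, 308.0], 0.36)]
top sample [([237.0, 239.0], 0.72)]
top spare [([294.0, 310.0], 0.85), ([308.0, 267.0], 0.46)]
top vial [([322.0, 208.0], 0.51)]
top wash_bottle [([162.0, 305.0], 0.75)]
top jar [([166.0, 233.0], 0.87)]
top weight []
top driver [([303.0, 200.0], 0.72)]
wrist [ 0.231 -0.586  0.373]
wrist stand []
wrist pawl_pad []
wrist bar []
wrist probe_tip []
wrist sample []
wrist spare []
wrist vial []
wrist wash_bottle []
wrist jar []
wrist weight []
wrist driver []
[ 0.15330027 -0.6059143   0.23133072] [9.92334762e-01 1.23578796e-01 1.06480678e-05 3.21587062e-05] [ 0.03572678 -0.90298113  0.09670687] 0.0187
```

View pics/scene0.png

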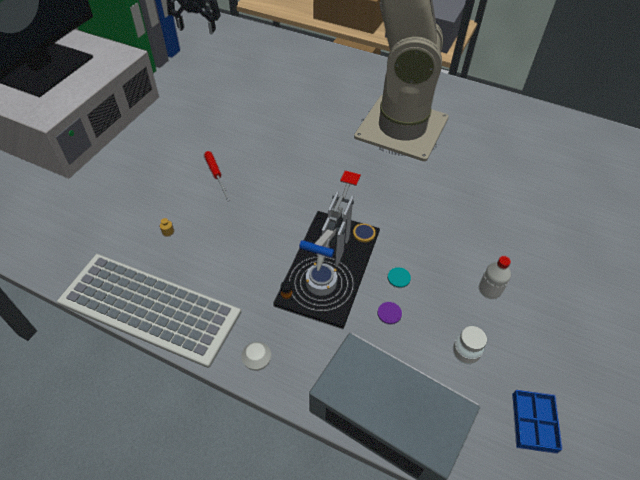

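View pics/top0.png

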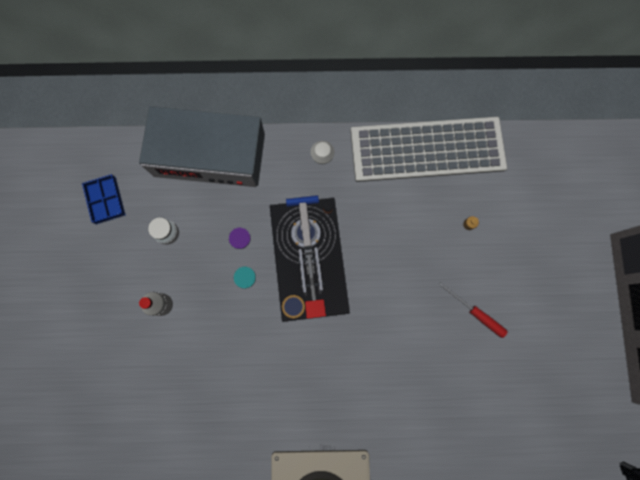

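The stand lies ahead of the robot. In the top picture the red pad is near it at (316,310) and the blue bar is at the far end at (303,201). The other objects are clear of the path.

Run:
```python
from h import *
from scipy.optimize import least_squares
P={n:manip.camera(n) for n in("scene","top")}
def col(p,lo,hi,box):
    h=cv2.cvtColor(p["frame"],cv2.COLOR_RGB2HSV); m=cv2.inRange(h,lo,hi)
    if lo[0]==0: m|=cv2.inRange(h,(170,)+lo[1:],(180,255,255))
    k=np.zeros_like(m);k[box[1]:box[3],box[0]:box[2]]=1;m=m*k
    ys,xs=np.nonzero(m);return np.array([xs.mean(),ys.mean()]),len(xs),(xs.min(),ys.min(),xs.max(),ys.max())
r=(0,150,80);R=(8,255,255);b=(100,150,60);B=(125,255,255)
a=[col(P["scene"],r,R,(330,160,370,195)),col(P["top"],r,R,(295,290,335,325)),col(P["scene"],b,B,(290,230,345,265)),col(P["top"],b,B,(280,190,325,212))]
for t in a: print(t)
pad=tri([(P["scene"],a[0][0]),(P["top"],a[1][0])]);bar=tri([(P["scene"],a[2][0]),(P["top"],a[3][0])])
print("tri",pad,bar)
# fit stand x,y,heading,q
def model(v):
    x,y,t,q=v;c,s=np.cos(t),np.sin(t)
    f=lambda X,z:np.array([x+c*X,y+s*X,z])
    return f(.112,.186),f(-.14*np.cos(.65-q),.125+.14*np.sin(.65-q)),c,s
def res(v):
    p,bb,c,s=model(v);e=[]
    for i,n in enumerate(("scene","top")):
        e+=list(proj(P[n],p)-a[i][0])
        e+=list(proj(P[n],bb+[0,0,.004])-a[2+i][0])
    return e
d=pad-bar
s=least_squares(res,[.5,0,np.arctan2(d[1],d[0]),.08]);print(s.x,np.degrees(s.x[2]),np.round(s.fun,1));print(model(s.x)[:2])
```

```text
(array([350.16393443, 177.31693989]), 183, (np.int64(341), np.int64(171), np.int64(359), np.int64(184)))
(array([314.7347561 , 308.36890244]), 328, (np.int64(305), np.int64(299), np.int64(325), np.int64(317)))
(array([316.25964912, 248.20350877]), 285, (np.int64(300), np.int64(240), np.int64(333), np.int64(256)))
(array([302.13586957, 200.44021739]), 184, (np.int64(287), np.int64(196), np.int64(318), np.int64(205)))
tri [0.44582474 0.00670336 0.18359745] [0.67567946 0.03039672 0.19852565]
[ 0.55704656  0.0183794  -3.0386241   0.11285893] -174.10033621109665 [ 0.4 -0.7  0.  -0.2  0.2 -0.  -0.1 -0.7]
(array([0.44563977, 0.00686729, 0.186     ]), array([0.67669397, 0.03074305, 0.19663545]))
```

Request:
jog_arm --pt "25 30 20" --pt "50 60 40" --pt "75 90 40" --pt "100 120 40" --pt "125 152 40" --pt "150 184 40" --pt "175 216 40" --pt "200 248 40" --pt "215 280 40" --pt "230 312 40" --pt "245 345 40" --pt "255 378 40" --turn '[-1, -2, -3, -4, -5, -6, -7, -8, -8.3, -8.3, -8.3, -8.3]' --grip 0

```text
clock: 2.9
position: [0.4092, -0.226, 0.2715]
ee_rot: [0.999, 0.052, 0.0, 0.0]
ft_force: [0.9, 0.3, -0.6]
grip_width: -0.001
```

Request:
jog_arm --pt "5 32 0" --pt "9 64 0" --pt "14 96 0" --pt "18 128 0" --pt "23 160 0" --pt "28 195 0" --pt "32 225 0" --pt "32 233 -20" --pt "32 233 -45" --pt "32 233 -60" --pt "32 233 -60" --pt "32 233 -60" --turn '[0, 0, 0, 0, 0, 0, 0, 0, 0, 0, 0, 0]'

```text
clock: 3.9
position: [0.441, 0.007, 0.2116]
ee_rot: [0.999, 0.052, -0.0, 0.0]
ft_force: [-0.5, 0.0, 0.5]
grip_width: -0.002
```

Run:
```python
from h import *
P={n:manip.camera(n) for n in("scene","top","wrist")}
a=P["scene"]["frame"][130:290,250:450];b=P["top"]["frame"][170:330,220:420]
w=P["wrist"]["frame"]
cv2.imwrite("pics/c1.png",np.vstack([np.hstack([cv2.resize(a,(400,320)),cv2.resize(b,(400,320))]),cv2.resize(w,(800,600))[:280] if 0 else np.hstack([cv2.resize(w,(373,280)),np.zeros((280,427,3),np.uint8)])])[:,:,::-1])
o=manip.get_obs();print(o["position"],o["ft_force"])
```

```text
[0.44194668 0.00690505 0.21279277] [0.08333213 0.12451336 0.30395993]
```

View pics/c1.png

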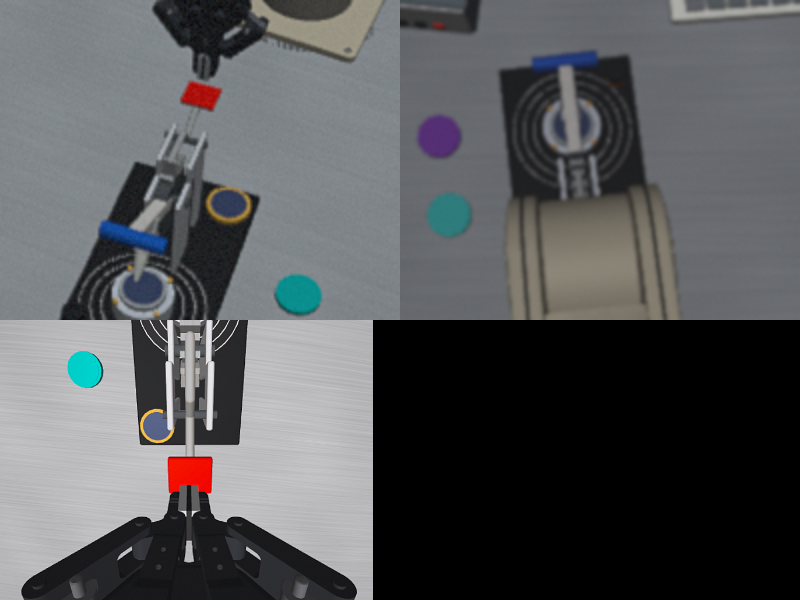

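The closed fingers are centred over the red pad, with the pad at about (190,475) in the composite. Everything is clear, so I'll press slowly.

Request:
jog_arm --pt "0 0 -8" --pt "0 0 -16" --pt "0 0 -22" --pt "0 0 -25" --pt "0 0 -27" --pt "0 0 -29" --pt "0 0 -31" --pt "0 0 -33" --pt "0 0 -34" --pt "0 0 -34" --turn '[0, 0, 0, 0, 0, 0, 0, 0, 0, 0]'

```text
clock: 4.88
position: [0.4412, 0.0068, 0.1786]
ee_rot: [0.999, 0.052, 0.0, 0.0]
ft_force: [-3.6, -2.1, 4.0]
grip_width: 0.002
```

Request:
jog_arm --pt "0 0 -2" --pt "0 0 -4" --pt "0 0 -6" --pt "0 0 -7" --pt "0 0 -8" --pt "0 0 -8" --pt "0 0 -8" --turn '[0, 0, 0, 0, 0, 0, 0]'

```text
clock: 5.47
position: [0.4403, 0.0067, 0.1703]
ee_rot: [0.999, 0.052, -0.001, 0.001]
ft_force: [-4.2, 0.3, 2.1]
grip_width: 0.002
```

Request:
jog_arm --pt "0 0 -1" --pt "0 0 -2" --pt "0 0 -3" --pt "0 0 -3" --turn '[0, 0, 0, 0]'

```text
clock: 5.8
position: [0.4398, 0.0066, 0.167]
ee_rot: [0.999, 0.052, -0.001, 0.001]
ft_force: [-6.1, -0.3, 3.5]
grip_width: 0.001
```

Request:
jog_arm --pt "0 0 -1" --pt "0 0 -2" --pt "0 0 -3" --pt "0 0 -3" --turn '[0, 0, 0, 0]'

```text
clock: 6.13
position: [0.44, 0.0066, 0.1661]
ee_rot: [0.999, 0.051, -0.001, 0.001]
ft_force: [-15.6, -1.3, 30.5]
grip_width: -0.001
```

Request:
jog_arm --pt "0 0 8" --pt "0 0 30" --pt "0 0 70" --pt "0 0 80" --pt "0 0 80" --turn '[0, 0, 0, 0, 0]'

```text
clock: 6.55
position: [0.4422, 0.0068, 0.2494]
ee_rot: [0.999, 0.051, 0.002, 0.002]
ft_force: [0.9, 0.4, -0.3]
grip_width: 0.002
```

Run:
```python
from h import *
P={n:manip.camera(n) for n in("scene","wrist")}
def m(n,l): return manip.pinpoint(P[n],l)
for n in P:
  for l in("pawl_pad","bar"): print(n,l,[(d["at"],d["confidence"]) for d in m(n,l)][:2])
h=np.array([.55705,.01838]);u=np.array([.9947,.1028])
for a in(0,.2,.3,.4):
  dx,dz=.052,.025; X=.06+dx*np.cos(a)+dz*np.sin(a); Z=.161-dx*np.sin(a)+dz*np.cos(a)
  p=[*(h-u*X),Z]; print(a,np.round(p,3),proj(P["scene"],p).round(1),proj(P["wrist"],p).round(1))
a=P["scene"]["frame"][130:290,250:450];w=P["wrist"]["frame"]
cv2.imwrite("pics/c2.png",np.hstack([cv2.resize(a,(400,320)),cv2.resize(w,(400,320))])[:,:,::-1])
o=manip.get_obs();print(o["position"],o["ft_force"])
for n,lo,hi in(("scene",(0,150,80),(8,255,255)),("wrist",(0,150,80),(8,255,255)),("scene",(100,150,60),(125,255,255))):
  hh=cv2.inRange(cv2.cvtColor(P[n]["frame"],cv2.COLOR_RGB2HSV),lo,hi)
  c,l,s,ce=cv2.connectedComponentsWithStats(hh); print(n,lo[0],[(s[i].tolist(),ce[i].round(1)) for i in range(1,c) if s[i,4]>60])
```

```text
scene pawl_pad [([350.0, 180.4], 0.57)]
scene bar [([317.5, 249.2], 0.63)]
wrist pawl_pad [([327.3, 237.9], 0.8)]
wrist bar []
0 [0.446 0.007 0.186] [350.6 176.6] [323.9 243.6]
0.2 [0.442 0.006 0.175] [350.8 178.8] [323.8 243.5]
0.3 [0.441 0.006 0.17 ] [350.8 180.2] [323.8 242.1]
0.4 [0.44  0.006 0.164] [350.7 181.7] [323.7 240. ]
[0.43957562 0.00656211 0.2451094 ] [-0.65248962 -0.35874677 -0.31280832]
scene 0 [([205, 151, 15, 27, 171], array([211.9, 163.4])), ([341, 178, 19, 10, 98], array([350.1, 182.4])), ([499, 256, 11, 10, 76], array([504.2, 260.4]))]
wrist 0 [([295, 216, 60, 42, 2396], array([324.7, 236.3]))]
scene 100 [([155, 0, 25, 57, 574], array([167.9,  30.8])), ([300, 240, 34, 17, 281], array([316.2, 248.2])), ([515, 390, 47, 63, 2149], array([536.7, 421.3]))]
```

View pics/c2.png

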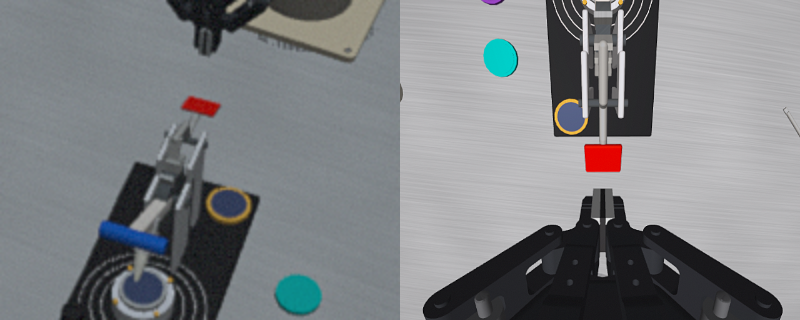

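The pad is tilted to about 0.40 rad: measured row 182.4, against a model row of 181.7 plus the 0.7 offset seen earlier. The bar has not moved. Next I'll go above the bar.

Request:
jog_arm --pt "10 1 15" --pt "45 5 18" --pt "80 8 18" --pt "115 12 18" --pt "150 15 18" --pt "185 19 18" --pt "220 22 18" --pt "238 24 10" --pt "238 24 -10" --pt "238 24 -25" --pt "238 24 -25" --pt "238 24 -25" --turn '[0, 0, 0, 0, 0, 0, 0, 0, 0, 0, 0, 0]'

```text
clock: 7.85
position: [0.677, 0.0305, 0.2189]
ee_rot: [0.999, 0.052, -0.003, 0.001]
ft_force: [0.4, 0.4, 0.5]
grip_width: 0.002
```

Request:
jog_arm --pt "0 0 -4" --pt "0 0 -8" --pt "0 0 -10" --pt "0 0 -12" --pt "1 0 -14" --pt "2 0 -16" --pt "3 0 -18" --pt "4 0 -20" --pt "5 0 -22" --pt "6 1 -24" --pt "7 1 -26" --pt "7 1 -28" --turn '[0, 0, 0, 0, 0, 0, 0, 0, 0, 0, 0, 0]'

```text
clock: 8.85
position: [0.6843, 0.0314, 0.1907]
ee_rot: [0.999, 0.052, -0.003, 0.001]
ft_force: [2.5, -0.1, 4.5]
grip_width: -0.0
```

The force is about 4.5 N and the bar is already past the height where a tooth would block it. Continuing.

Request:
jog_arm --pt "1 0 -2" --pt "2 0 -4" --pt "3 0 -6" --pt "4 0 -8.5" --pt "5 0 -11" --pt "6 0 -13.5" --pt "6.5 0 -16" --pt "7 0 -18.5" --pt "8 0 -21" --pt "8.5 1 -23.5" --pt "9 1 -26" --pt "9.5 1 -28" --turn '[0, 0, 0, 0, 0, 0, 0, 0, 0, 0, 0, 0]'

```text
clock: 9.85
position: [0.6939, 0.0319, 0.1623]
ee_rot: [0.999, 0.051, -0.003, 0.001]
ft_force: [1.6, -0.9, 3.1]
grip_width: 0.001
```

Request:
jog_arm --pt "0.5 0 -2" --pt "1 0 -4" --pt "1 0 -6" --pt "1.5 0 -8" --pt "1.5 0 -10" --pt "2 0 -12" --pt "2 0 -14" --pt "2 0 -16" --pt "2 0 -18" --pt "2 0 -20" --pt "2 0 -21" --pt "2 0 -22" --turn '[0, 0, 0, 0, 0, 0, 0, 0, 0, 0, 0, 0]'

```text
clock: 10.85
position: [0.6958, 0.0319, 0.1401]
ee_rot: [0.999, 0.051, -0.003, 0.001]
ft_force: [1.3, 0.1, 2.0]
grip_width: -0.003
```

Request:
jog_arm --pt "0 0 -1" --pt "0 0 -2" --pt "0 0 -3" --pt "0 0 -4" --pt "0 0 -5" --pt "0 0 -5.5" --pt "0 0 -6" --pt "0 0 -6" --turn '[0, 0, 0, 0, 0, 0, 0, 0]'

```text
clock: 11.52
position: [0.6959, 0.0319, 0.1342]
ee_rot: [0.999, 0.051, -0.003, 0.001]
ft_force: [2.2, 0.4, 3.3]
grip_width: 0.001
```

Request:
jog_arm --pt "0 0 -0.7" --pt "0 0 -1.4" --pt "0 0 -2" --pt "0 0 -2.5" --pt "0 0 -2.5" --turn '[0, 0, 0, 0, 0]'

```text
clock: 11.93
position: [0.6961, 0.0319, 0.134]
ee_rot: [0.999, 0.051, -0.003, 0.001]
ft_force: [-6.5, -0.4, 16.6]
grip_width: -0.001
```

The arm is on its stop: the height is 0.134 as expected and the force rose to 16.6 N without movement. Retreating and checking.

Request:
jog_arm --pt "0 0 3" --pt "0 0 10" --pt "0 0 30" --pt "0 0 65" --pt "0 0 105" --pt "0 0 130" --pt "-30 -30 130" --pt "-60 -60 130" --pt "-70 -95 130" --pt "-80 -130 130" --pt "-90 -165 130" --pt "-90 -165 130" --turn '[0, 0, 0, 0, 0, 0, 0, 0, 0, 0, 0, 0]'

```text
clock: 12.93
position: [0.6035, -0.1428, 0.2634]
ee_rot: [0.999, 0.046, -0.004, 0.004]
ft_force: [-0.1, -1.5, 0.1]
grip_width: 0.003
```

Run:
```python
from h import *
P={n:manip.camera(n) for n in("scene","top")}
h=np.array([.55705,.01838]);u=np.array([.9947,.1028])
for n in P:
  for q in(.6,.65): print(n,q,proj(P[n],[*(h+u*.14*np.cos(.65-q)),.129+.14*np.sin(.65-q)]).round(1))
  H=cv2.cvtColor(P[n]["frame"],cv2.COLOR_RGB2HSV)
  for lo,hi in(((0,150,80),(8,255,255)),((100,150,60),(125,255,255))):
    c,l,s,ce=cv2.connectedComponentsWithStats(cv2.inRange(H,lo,hi)); print(n,lo[0],[(s[i].tolist(),ce[i].round(1)) for i in range(1,c) if s[i,4]>60])
a=P["scene"]["frame"][150:310,250:450];b=P["top"]["frame"][170:330,220:420]
cv2.imwrite("pics/c3.png",np.hstack([cv2.resize(a,(400,320)),cv2.resize(b,(400,320))])[:,:,::-1])
o=manip.get_obs();print(o["position"],o["ft_force"])
```

```text
scene 0.6 [312.7 273.7]
scene 0.65 [312.7 275.6]
scene 0 [([205, 151, 16, 27, 168], array([212. , 163.5])), ([341, 178, 19, 10, 99], array([350.1, 182.7])), ([499, 256, 11, 12, 79], array([504.1, 260.9]))]
scene 100 [([156, 0, 23, 57, 573], array([168.,  31.])), ([296, 268, 33, 17, 251], array([311.7, 276.4])), ([515, 390, 47, 63, 2160], array([536.7, 421.3]))]
top 0.6 [301.8 199.1]
top 0.65 [301.9 199.9]
top 0 [([139, 298, 12, 10, 93], array([144.7, 302.5])), ([305, 302, 20, 17, 270], array([315.1, 310.4])), ([498, 324, 9, 13, 72], array([501.4, 330.8]))]
top 100 [([87, 175, 35, 47, 1054], array([103.6, 199.1])), ([288, 197, 29, 9, 137], array([301.8, 200.3]))]
[ 0.60515349 -0.13521833  0.26362076] [0.03028986 0.01618576 0.55508393]
```

View pics/c3.png

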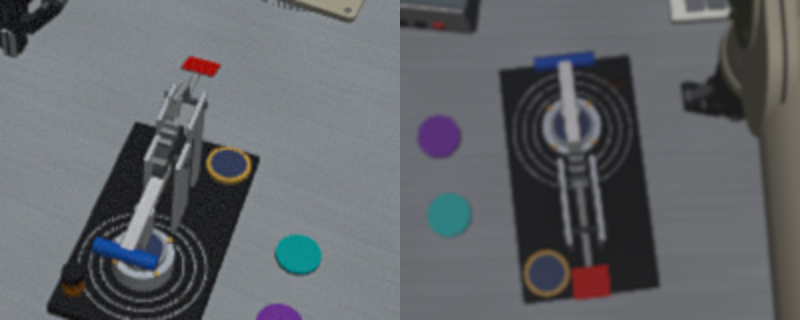

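The arm is down with the bar at (311.7,276.4), against a model position of (312.7,275.6). The pad is still fully down, the disc is between its pins, and the gripper is well clear.

Request:
jog_arm --pt "0 0 0" --pt "0 0 0" --pt "0 0 0" --turn '[0, 0, 0]'

```text
clock: 13.28
position: [0.6054, -0.1338, 0.2635]
ee_rot: [0.999, 0.05, -0.004, 0.001]
ft_force: [-0.5, -0.7, -0.1]
grip_width: -0.008
```

```bash
python3 -c "
from workcell import manip
print(manip.get_obs()['ft_force'],manip.hand_in())"
```

```text
the job is handed in; nothing more can be done
[-0.54968438 -0.73177598 -0.08815938] None
```

The job is done and handed in at 13.3 s. I pressed the red pad down to its stop, then eased the blue crossbar down along its arc until the arm was on its stop.

- **Pawl:** the vertical force reached 30.5 N at its stop (34 N in total with the sideways part). In the pictures the pad sits at about 0.40 rad, and it stayed there after the arm came down.
- **Arm:** pushing took about 2 to 4.5 N, rising to 16.6 N at the stop. The fingertips stopped at 0.134 m, which is the top of the bar when the arm is level. Afterwards the bar's position in both cameras was within about 1 pixel of the fully-down position.
- **Sample and bystanders:** in the last picture the sample disc is between its pins. The spare disc, vial and look-alike discs appear where they were. I did not measure the bottle, jar, weight or driver again, but the robot never came near them.
- **End state:** the gripper was clear of everything, with the force reading near zero. No check failed or disagreed.

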